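Index the autosampler carousel

TASK

Push the vial carousel round by its finger post, gently and without gripping it, until the index line on its rim lines up with the long target line on the white ring around it. Then press the push button on the housing all the way in and let it come back out. Do not turn the white ring, do not press the button before the lines meet, and leave the bottle, jar, wrench and spare vial where they are.

Things in the scene. Friction and masses are not known exactly. Their poses are not given: they have to be found in the camera images.
- housing: White autosampler tray housing, fixed to the bench, 240 x 320 x 45 mm (x, y, z). Origin on the bench directly below the carousel's axis; z up. The box spans x -120 to 120 mm and y -130 to 190 mm in its frame. It stands at varying places and yaws.
- carousel: Grey metal turntable, 166 mm diameter, on a vertical axis; turns either way over a full turn, cannot lift. Steady drag 0.12 N m (2 N at the post): stays where left. Origin on the axis 45 mm above the bench, z up, x to its index line. Top face 70 mm above the bench. Central hub 28 mm wide, 10 mm high. Seven fixed vials, 13 mm high, 12 mm wide, at 56 mm radius within 1.26 rad of the index line.
- index_mark (a point): Outer end of the index line: a black line 5 mm wide and 20 mm long, radial, at the rim of the carousel's top face, 83 mm from the axis, 70 mm above the bench.
- post_top (a point): Centre of the top of the finger post, an upright black cylinder 14 mm in diameter, fixed to the carousel 58 mm from its axis, directly opposite the index line. It stands 34 mm above the carousel's top face; its top is 104 mm above the bench.
- target_line (a point): Inner end of the target line, 83 mm from the axis, 70 mm above the bench. Black line 5 mm wide, 21 mm long, across the full width of the white ring (83 to 105 mm from the axis, top 68 mm above the bench); the ring's other lines are short and thin. At its outer end a white tab 16 mm wide, 102 to 114 mm from the axis, top 73 mm above the bench. The ring is stiff (0.6 N m).
- enter_button_top (a point): Centre of the top of the round black push button, 28 mm in diameter, on a grey base on the housing's top, 152 mm from the carousel's axis in the housing's +y direction. It is pressed straight down.
- enter_button (a joint): Travel of the push button in m: 0 is out, 0.006 is all the way in. A spring returns it; all the way in takes about 5 N.
- spare_vial: Bystander: loose amber vial, 22 mm diameter, 46 mm tall, standing on a corner of the housing's top. Origin at the centre of its underside.
- solvent_bottle: Bystander: amber bottle, 66 mm diameter, 150 mm tall, standing on the bench on the housing's -y side. Origin at the centre of its underside.
- cap_jar: Bystander: white jar, 56 mm diameter, 60 mm tall, on the bench on the housing's +y side, beyond the button. Origin at the centre of its underside.
- wrench: Bystander: wrench, 150 mm long, lying on the bench beyond the housing (its +x side). Origin at its underside, near its middle; x along it.

How it is judged:
On the way, in this order (a step that is already met when the one before it is completed fails the run):
1. the carousel's index line stands still at the target line (distance between index_mark and target_line below 0.004 m and angular speed of carousel below 0.05 rad/s), for 0.2 s.
2. the push button is all the way in, with the lines still together (value of joint enter_button above 0.0048 m and distance between index_mark and target_line below 0.004 m), for 0.05 s.
At the end, for the whole second after the job is handed in: The outer end of the index line lies within 4 mm of the inner end of the target line, the carousel is at rest, and the button, pressed in after the lines met, is out again (distance between index_mark and target_line below 0.004 m and angular speed of carousel below 0.02 rad/s and value of joint enter_button below 0.0015 m); the robot touches nothing.
It fails at once if the button is pressed while the lines are apart (value of joint enter_button above 0.003 m and distance between index_mark and target_line above 0.004 m).
It fails at once if the carousel is gripped or pushed hard (fingers press on it with more than 25 N) (contact force between the fingers and carousel above 25 N).
It fails at once if the white ring is turned (its target line moves more than 3 mm) (distance of target_line from where it was at the start of the episode above 0.003 m).
It fails at once if a bystander is lifted or moved more than 15 mm (distance of any of spare_vial, solvent_bottle, cap_jar, wrench from where it was at the start of the episode above 0.015 m).
It also fails if it takes over 72 s, if anything falls off the work surface, if the arm or the gripper's body presses on something with over 40 N, if the wrist force passes 120 N, or if a joint passes its speed limit or range.

ROBOT

A 7-joint arm with a two-finger parallel gripper is mounted at the origin on the work surface. World frame = base frame: x ahead of the robot, y to its left, z up, the work surface at z = 0. Lengths are in m, angles in rad, forces in N, time in s.
With the tool pointing down it reaches from about 0.4 to 0.875 m from the base axis. Payload 19.3 kg.
Tool frame: the origin (TCP) lies midway between the tips of the shut fingers; the grasp point (between the pads) lies 19 mm behind it; z points along the fingers, y is the direction in which the jaws open and shut (so a half turn about z gives the same grasp; the last joint's range is limited). The gripper opens to 85 mm and grips with 20 to 120 N. Pads are 22 mm wide; open, the fingers measure 114 mm over their backs; the gripper's body (76 mm by 85 mm) begins 54 mm behind the grasp point. The pads swing forward as they close: fully open they stand 13 mm farther back than shut.
Start: joints at [-1.181, 0.521, -0.036, 1.599, 0.021, 1.021, -0.113], TCP at [0.277, 0.56, 0.231] pointing down, gripper open.
Joint ranges: [-2.91, 2.91], [-0.3, 2.13], [-1.5, 1.42], [0.17, 2.43], [-1.26, 4.41], [0.16, 1.93], [-2.52, 2.52]. Speed limits (rad/s): [1.89, 1.89, 2.39, 2.39, 3.01, 3.01, 3.01].

INTERFACE

Orientations are given as a 3x3 rotation matrix whose columns are the frame's x, y, z axes.
In Python, from cell import robot gives the robot as it stands.
- The arm moves only by the tool jog_arm, never from a script. Its argument "deltas" is a list that holds one entry, the list of rows, each a list of 5 numbers: the gripper command: -1 is fully open, 1 is shut, values between are in proportion, then the shift along the tool's x, y, z each as a share of 10 cm, from -1 to 1, then the turn about the tool's z as a share of 120 degrees, from -1 to 1. In form: [[[fingers, dx, dy, dz, spin], ...]]. A call has 1 to 20 rows; each row is the pose to reach, as a shift and turn from the pose commanded when the call began, along the tool's axes at that moment; what a row does not reach only later rows make up. A row lasts 1/8 s, in which the tool goes at most 62.5 mm and 10.7 degrees, less where a joint would pass 70% of its speed; a pose out of reach is approached as far as the arm can. A call with a number of a shift or a turn outside -1 to 1 is refused whole. A call with a gripper value outside its range is refused whole. The fingers move at their own pace and stop on an object; the grip force is fixed at half the most. Time passes only in rows, so rows that repeat a pose let the fingers close. It gives the time, the measured TCP pose, the force and the opening at its end, in the units of the state.
- robot.state(): the state, without advancing time (a new reading comes with each control period).
- robot.capture(name): name is "side" or "top" or "wrist"; returns a dict with "img" (400x640x3 uint8, red, green, blue), "intrinsics" (3x3 intrinsics, pixels), "rvec" (rotation vector, rad) and "tvec" (3), from world to camera coordinates, as OpenCV has them; the wrist camera has in their place "tool_from_camera" (4x4, takes a point from camera to tool coordinates, whose origin is the TCP and whose axes are the flange's). Camera axes: x right, y down, z forward; pixel columns grow to the right and rows downward; lengths in m; the calibration is good to about 2 mm. A picture is of the moment at which its call begins: read the wrist's pose just before it. There is no depth.
- robot.close_job(): hands the job in, once; it reports no verdict.
The state is a dict: "time": time; "q": joint angles; "qd": joint speeds; "joint_torque": joint torques, N m; "ee_pos": TCP position; "tcp_rot": TCP orientation; "ft_force": force on the tool from outside, world axes, zero at the start; "torque": the same for the moment, N m; "finger_gap": finger opening in m.
Only numpy, scipy, OpenCV 4.12 (cv2) and the standard library are available. Lean on these libraries where they do the work, as an engineer would, in place of code of your own. Each camera call takes 0.05 s, during which the arm holds its last target. There are 200 camera calls.

## Working session

There is one attempt and no reset: what is moved stays moved. The work goes in short steps, Python scripts to look and compute and a tool call to move; the robot and the scene stay as the last step left them, time stands still between calls to the robot, and variables do not carry over. Pictures are saved under pics/ and viewed, about 8 in all and at most 12, crops included, and the job is handed in when it is done.

Besides the shell and the picture viewer there is one more tool, called after "Request:" in YAML: its name, and indented under it one key for each argument. jog_arm: Moves the arm, as the interface text tells. Its arguments: {"type":"object","properties":{"deltas":{"type":"array"}},"required":["deltas"]}

```bash
mkdir -p pics; python3 - <<'E'
from cell import robot
import cv2
s=robot.state();print(s['time'],s['ee_pos'],s['tcp_rot'],s['finger_gap'])
for n in('top','side'):
    c=robot.capture(n);cv2.imwrite(f'pics/{n}0.png',c['img'][...,::-1]);print(c['intrinsics'],c['rvec'],c['tvec'])
E
```

```text
0.0 [0.2772289  0.55977817 0.23072517] [[-8.96141704e-01  4.43767792e-01 -4.39679819e-04]
 [ 4.43768003e-01  8.96141079e-01 -1.06120126e-03]
 [-7.69117925e-05 -1.14610254e-03 -9.99999340e-01]] 0.0852859834236921
[[501.82206539   0.         319.47996918]
 [  0.         501.82206539 202.64135044]
 [  0.           0.           1.        ]] [ 2.1514243  -2.20414342  0.15186148] [0.06838613 0.63125505 1.10439765]
[[365.57986435   0.         318.4122721 ]
 [  0.         365.57986435 197.86752271]
 [  0.           0.           1.        ]] [ 2.1235339  -0.76871249  0.3472683 ] [-0.41387317  0.34936018  0.68000255]
```

View pics/top0.png

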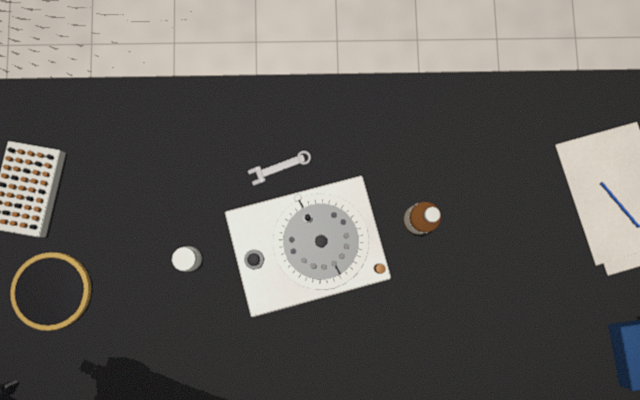

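View pics/side0.png

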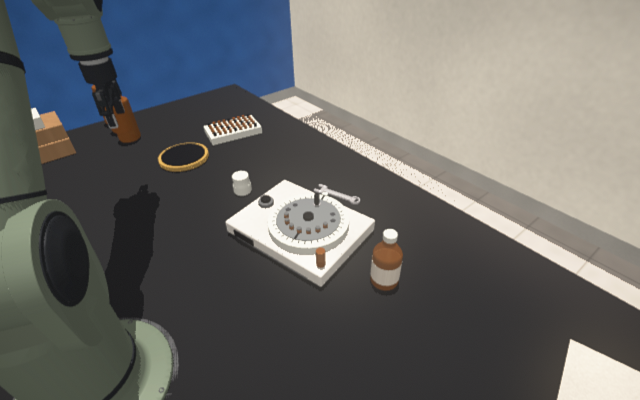

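```bash
cat > h.py <<'E'
import numpy as np,cv2
from cell import robot
def cam(n):
    s=robot.state();c=robot.capture(n);K=c['intrinsics']
    if n=='wrist':
        T=np.eye(4);T[:3,:3]=s['tcp_rot'];T[:3,3]=s['ee_pos'];W=T@c['tool_from_camera'];R=W[:3,:3];o=W[:3,3]
    else:
        R=cv2.Rodrigues(np.array(c['rvec']))[0].T;o=-R@np.array(c['tvec']).ravel()
    return c['img'],K,R,o
def ray(uv,z,K,R,o):
    uv=np.atleast_2d(uv).astype(float);d=np.c_[uv,np.ones(len(uv))]@np.linalg.inv(K).T@R.T
    return o+d*((z-o[2])/d[:,2])[:,None]
def proj(P,K,R,o):
    p=(np.atleast_2d(P)-o)@R@K.T;return p[:,:2]/p[:,2:]
E
python3 - <<'E'
from h import *
img,K,R,o=cam('top')
print(o)
for n,uv,z in[('axis',(321,241),.08),('post',(308,217),.104),('index',(338,270),.07),('tgt',(300,202),.07),('btn',(254,259),.06),('jar',(186,259),.06),('bottle',(432,214),.15),('vial',(380,268),.09)]:
    print(n,ray(uv,z,K,R,o)[0].round(4))
cv2.imwrite('pics/t1.png',cv2.resize(img[165:325,215:400],None,fx=4,fy=3.75 and 4,interpolation=cv2.INTER_CUBIC)[:600,:,::-1])
E
```

```text
[0.50757779 0.08730124 1.16515966]
axis [0.5443 0.0533 0.08  ]
post [0.5949 0.0803 0.104 ]
index [0.4811 0.0178 0.07  ]
tgt [0.6311 0.0969 0.07  ]
btn [0.5094 0.1999 0.06  ]
jar [0.5132 0.3472 0.06  ]
bottle [ 0.5913 -0.1728  0.15  ]
vial [ 0.4834 -0.0707  0.09  ]
```

View pics/t1.png

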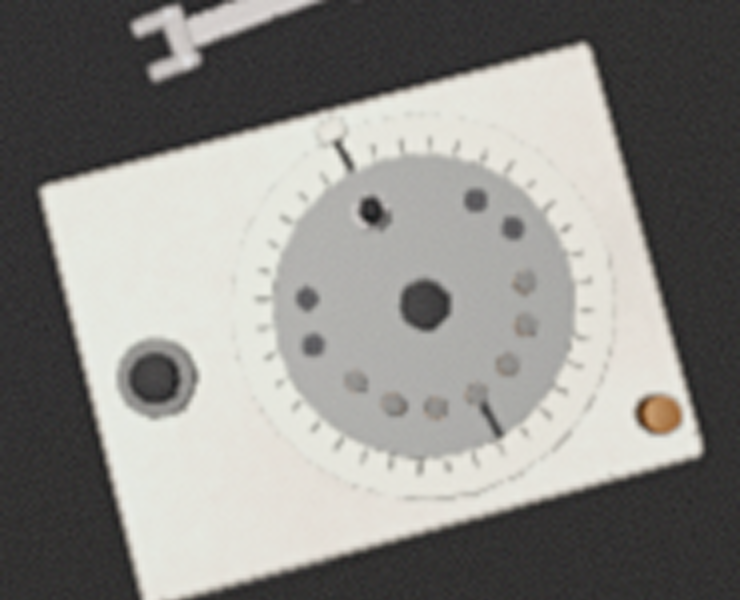

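Request:
jog_arm:
  deltas:
    - [[-0.3,-0.5,-0.35,0,0],[-0.3,-0.93,-0.67,0,0],[-0.3,-0.93,-0.67,0,0]]

```text
time: 0.52
ee_pos: [0.3334, 0.4552, 0.2315]
tcp_rot: [[-0.894, 0.448, 0.001], [0.448, 0.894, -0.001], [-0.001, -0.001, -1.0]]
ft_force: [0.1, 0.7, 0.2]
finger_gap: 0.055
```

Request:
jog_arm:
  deltas:
    - [[-0.3,-0.5,-0.35,0,0],[-0.3,-0.93,-0.67,0,0],[-0.3,-0.93,-0.67,0,0]]

```text
time: 0.9
ee_pos: [0.3864, 0.3545, 0.2314]
tcp_rot: [[-0.894, 0.448, 0.001], [0.448, 0.894, -0.001], [-0.001, -0.001, -1.0]]
ft_force: [-0.8, 0.7, 0.4]
finger_gap: 0.0552
```

Request:
jog_arm:
  deltas:
    - [[-0.3,-0.5,-0.35,0,0],[-0.3,-0.93,-0.67,0,0],[-0.3,-0.93,-0.67,0,0]]

```text
time: 1.27
ee_pos: [0.4396, 0.2537, 0.2313]
tcp_rot: [[-0.894, 0.448, 0.0], [0.448, 0.894, -0.001], [-0.001, -0.0, -1.0]]
ft_force: [0.2, 0.9, 0.6]
finger_gap: 0.0554
```

Request:
jog_arm:
  deltas:
    - [[-0.3,-0.5,-0.35,0,0],[-0.3,-0.93,-0.67,0,0],[-0.3,-0.93,-0.67,0,0]]

```text
time: 1.65
ee_pos: [0.493, 0.1528, 0.2312]
tcp_rot: [[-0.895, 0.447, 0.0], [0.447, 0.895, -0.001], [-0.001, -0.0, -1.0]]
ft_force: [1.1, 1.2, 1.2]
finger_gap: 0.0556
```

Request:
jog_arm:
  deltas:
    - [[-0.3,-0.5,-0.35,0,-0.08],[-0.3,-0.93,-0.67,0,-0.16],[-0.3,-0.93,-0.67,0,-0.24],[-0.3,-0.93,-0.67,0,-0.32],[-0.3,-0.93,-0.67,0,-0.4],[-0.3,-0.93,-0.67,0,-0.455],[-0.3,-0.93,-0.67,0,-0.455]]

```text
time: 2.52
ee_pos: [0.5454, 0.0554, 0.2312]
tcp_rot: [[-0.88, -0.475, -0.0], [-0.475, 0.88, 0.001], [-0.0, 0.001, -1.0]]
ft_force: [0.5, 0.4, 0.8]
finger_gap: 0.0554
```

```bash
python3 - <<'E'
from h import *
s=robot.state();print(s['time'],s['q'],s['ee_pos'],s['tcp_rot'],s['finger_gap'],s['ft_force'])
c=robot.capture('wrist');print(c['tool_from_camera'],c['intrinsics'])
cv2.imwrite('pics/w1.png',c['img'][...,::-1])
E
```

```text
2.525 [-0.13210967  0.40099368 -0.10216102  1.80116424  0.04817804  0.94194798
  1.81076643] [0.54537698 0.05542127 0.23115521] [[-8.80185618e-01 -4.74629540e-01 -2.76623089e-04]
 [-4.74629599e-01  8.80185248e-01  8.20280105e-04]
 [-1.45849607e-04  8.53292257e-04 -9.99999625e-01]] 0.055417472221769654 [0.47918794 0.4104053  0.83840145]
[[-4.28446801e-04 -9.59476393e-01 -2.81788694e-01  7.19005995e-02]
 [ 9.99999646e-01 -2.07061159e-04 -8.15420777e-04 -8.00264981e-05]
 [ 7.24029492e-04 -2.81788943e-01  9.59476142e-01 -1.43175500e-01]
 [ 0.00000000e+00  0.00000000e+00  0.00000000e+00  1.00000000e+00]] [[355.85231316   0.         317.09927412]
 [  0.         355.85231316 197.58931552]
 [  0.           0.           1.        ]]
```

View pics/w1.png

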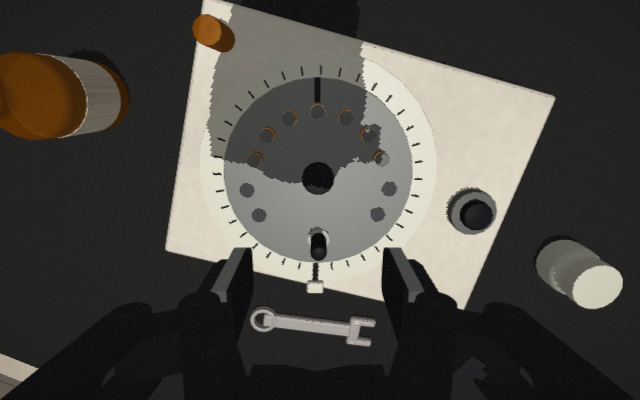

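```bash
python3 - <<'E'
from h import *
img,K,R,o=cam('wrist')
g=cv2.cvtColor(img,cv2.COLOR_RGB2GRAY)
def cen(x0,y0,x1,y1,t):
    m=(g[y0:y1,x0:x1]<t);ys,xs=np.nonzero(m);print('  n',m.sum(),xs.min()+x0,xs.max()+x0,ys.min()+y0,ys.max()+y0);return xs.mean()+x0,ys.mean()+y0
res={}
for n,b,t,z in[('hub',(298,160,338,198),35,.08),('index',(308,70,326,103),35,.07),('tgt',(308,265,324,280),90,.07),('btn',(455,197,500,233),30,.065)]:
    uv=cen(*b,t);p=ray(uv,z,K,R,o)[0];res[n]=p;print(n,np.round(uv,1),p.round(4))
for n,uv,z in[('posttop',(318.5,254),.104),('idx_end',(317,77.5),.07),('tgt_in',(316,262),.07),('tab',(315,287),.073)]:
    p=ray(uv,z,K,R,o)[0];print(n,p.round(4),np.linalg.norm(p[:2]-res['hub'][:2]).round(4),np.degrees(np.arctan2(*(p-res['hub'])[[1,0]])).round(1))
a=res['hub']
for n in res:print(n,np.linalg.norm(res[n][:2]-a[:2]).round(4),np.degrees(np.arctan2(*(res[n]-a)[[1,0]])).round(2))
cv2.imwrite('pics/w1c.png',cv2.resize(img[60:300,210:425],None,fx=2.5,fy=2.5)[...,::-1])
E
```

```text
n 668 303 333 162 193
hub [318.3 175.8] [0.5409 0.0536 0.08  ]
  n 124 315 319 78 102
index [317.   89.9] [0.48   0.0197 0.07  ]
  n 69 313 318 265 279
tgt [315.5 272.1] [0.6267 0.0967 0.07  ]
  n 466 461 492 200 229
btn [477.4 214.7] [0.5071 0.2014 0.065 ]
posttop [0.5946 0.0825 0.104 ] 0.061 28.3
idx_end [0.4715 0.0151 0.07  ] 0.0793 -151.0
tgt_in [0.6171 0.0921 0.07  ] 0.0854 26.8
tab [0.6394 0.1029 0.073 ] 0.1101 26.6
hub 0.0 0.0
index 0.0697 -150.92
tgt 0.096 26.67
btn 0.1517 102.87
```

View pics/w1c.png

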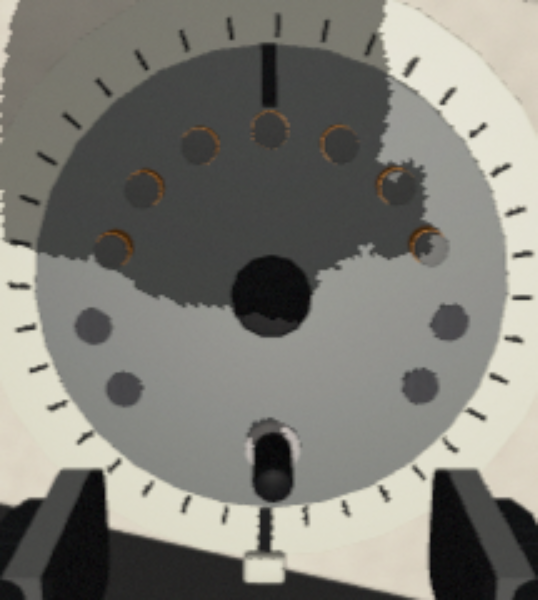

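Request:
jog_arm:
  deltas:
    - [[0.3,-0.3,-0.01,0,0],[0.3,-0.555,-0.015,0.3,0],[0.3,-0.555,-0.015,0.6,0],[0.3,-0.555,-0.015,0.9,0],[0.3,-0.555,-0.015,1,0],[0.3,-0.555,-0.015,1,0]]

```text
time: 3.38
ee_pos: [0.595, 0.0788, 0.1314]
tcp_rot: [[-0.881, -0.473, -0.0], [-0.473, 0.881, -0.0], [0.0, 0.0, -1.0]]
ft_force: [-0.0, 0.2, -0.2]
finger_gap: 0.0301
```

```bash
python3 - <<'E'
from h import *
s=robot.state();print(s['ee_pos'],s['ft_force'],s['finger_gap'])
img,K,R,o=cam('wrist')
cv2.imwrite('pics/w2.png',img[...,::-1])
T=np.array(s['tcp_rot']);print(proj([[.595,.0805,.104],s['ee_pos']],K,R,o))
E
```

```text
[0.59497093 0.07880586 0.13136526] [-0.00484803  0.16901282 -0.22669246] 0.030104371885862208
[[320.40465581 239.59295592]
 [317.5848309  262.24610943]]
```

View pics/w2.png

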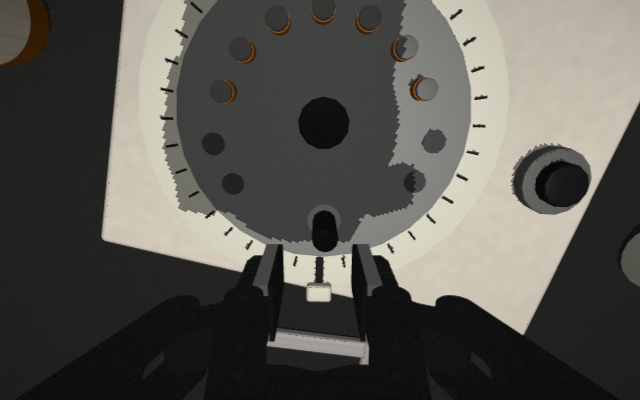

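Request:
jog_arm:
  deltas:
    - [[0.3,0,0.02,0.15,0],[0.3,0,0.02,0.3,0],[0.3,0,0.02,0.43,0],[0.3,0,0.02,0.43,0]]

```text
time: 3.92
ee_pos: [0.5934, 0.08, 0.087]
tcp_rot: [[-0.881, -0.473, -0.002], [-0.473, 0.881, -0.0], [0.002, 0.001, -1.0]]
ft_force: [0.9, 0.2, -0.3]
finger_gap: 0.0298
```

```bash
cat > arc.py <<'E'
import sys;from h import *
A=np.array([.544,.0535]);r=.058
phi1,n=float(sys.argv[1]),int(sys.argv[2]) # final tool angle (deg), rows
s=robot.state();R=np.array(s['tcp_rot']);p=np.array(s['ee_pos'])
phi0=np.degrees(np.arctan2(-R[1,0],-R[0,0]))  # radial direction of tool = -x
print(s['time'],p,'phi0',phi0,s['ft_force'],'r',np.linalg.norm(p[:2]-A))
if phi1>phi0 and phi1-phi0>180: phi1-=360
rows=[]
for f in np.linspace(phi0,phi1,n+1)[1:]:
    q=np.r_[A+r*np.array([np.cos(np.radians(f)),np.sin(np.radians(f))]),.088]
    d=R.T@(q-p);rows.append([.3]+[round(float(v),3) for v in d/.1]+[round((phi0-f)/120,3)])
print(rows)
E
python3 arc.py -35 15
```

```text
3.925 [0.59339673 0.08004177 0.08703296] phi0 28.250320191276135 [ 0.862231    0.24511686 -0.29238953] r 0.056075864100578396
[[0.3, -0.018, -0.043, -0.01, np.float64(0.035)], [0.3, -0.013, -0.085, -0.01, np.float64(0.07)], [0.3, -0.005, -0.127, -0.01, np.float64(0.105)], [0.3, 0.006, -0.168, -0.01, np.float64(0.141)], [0.3, 0.02, -0.209, -0.01, np.float64(0.176)], [0.3, 0.036, -0.248, -0.01, np.float64(0.211)], [0.3, 0.056, -0.286, -0.01, np.float64(0.246)], [0.3, 0.078, -0.322, -0.01, np.float64(0.281)], [0.3, 0.103, -0.357, -0.01, np.float64(0.316)], [0.3, 0.131, -0.389, -0.01, np.float64(0.351)], [0.3, 0.161, -0.42, -0.01, np.float64(0.387)], [0.3, 0.193, -0.448, -0.01, np.float64(0.422)], [0.3, 0.227, -0.474, -0.009, np.float64(0.457)], [0.3, 0.262, -0.497, -0.009, np.float64(0.492)], [0.3, 0.3, -0.518, -0.009, np.float64(0.527)]]
```

Request:
jog_arm:
  deltas:
    - [[0.3,-0.02,-0.04,0,0.035],[0.3,-0.01,-0.085,0,0.07],[0.3,-0.005,-0.125,0,0.105],[0.3,0.005,-0.17,0,0.14],[0.3,0.02,-0.21,0,0.175],[0.3,0.035,-0.25,0,0.21],[0.3,0.055,-0.285,0,0.245],[0.3,0.08,-0.32,0,0.28],[0.3,0.105,-0.355,0,0.315],[0.3,0.13,-0.39,0,0.35],[0.3,0.16,-0.42,0,0.385],[0.3,0.195,-0.45,0,0.42],[0.3,0.225,-0.475,0,0.455],[0.3,0.26,-0.495,0,0.49],[0.3,0.3,-0.52,0,0.525],[0.3,0.3,-0.52,0,0.525]]

```text
time: 5.92
ee_pos: [0.5924, 0.0202, 0.0886]
tcp_rot: [[-0.822, 0.57, 0.0], [0.57, 0.822, 0.0], [-0.0, 0.0, -1.0]]
ft_force: [-0.4, 0.2, 0.1]
finger_gap: 0.0301
```

```bash
python3 arc.py -98 15; python3 -c "
from h import *
cv2.imwrite('pics/w3.png',cam('wrist')[0][...,::-1])"
```

```text
5.925 [0.59237783 0.02020778 0.08859996] phi0 -34.730853282616394 [-0.43675601  0.2077671   0.06619827] r 0.058726367265196255
[[0.3, 0.009, -0.045, 0.006, np.float64(0.035)], [0.3, 0.014, -0.087, 0.006, np.float64(0.07)], [0.3, 0.021, -0.129, 0.006, np.float64(0.105)], [0.3, 0.032, -0.17, 0.006, np.float64(0.141)], [0.3, 0.046, -0.211, 0.006, np.float64(0.176)], [0.3, 0.063, -0.25, 0.006, np.float64(0.211)], [0.3, 0.083, -0.288, 0.006, np.float64(0.246)], [0.3, 0.105, -0.324, 0.006, np.float64(0.281)], [0.3, 0.13, -0.359, 0.006, np.float64(0.316)], [0.3, 0.157, -0.391, 0.006, np.float64(0.351)], [0.3, 0.187, -0.422, 0.006, np.float64(0.387)], [0.3, 0.219, -0.45, 0.006, np.float64(0.422)], [0.3, 0.253, -0.476, 0.006, np.float64(0.457)], [0.3, 0.289, -0.499, 0.006, np.float64(0.492)], [0.3, 0.326, -0.52, 0.006, np.float64(0.527)]]
```

View pics/w3.png

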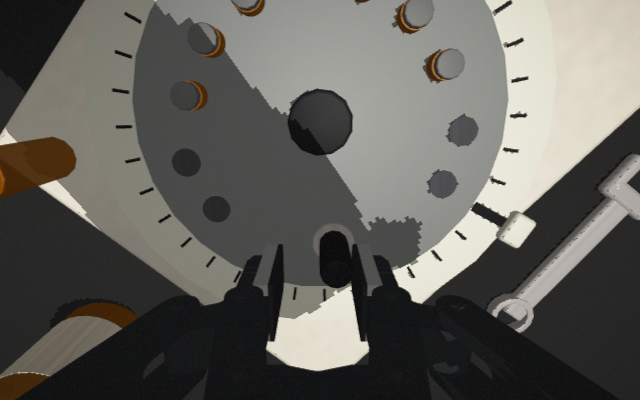

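Request:
jog_arm:
  deltas:
    - [[0.3,0.01,-0.045,0,0.035],[0.3,0.015,-0.085,0,0.07],[0.3,0.02,-0.13,0,0.105],[0.3,0.03,-0.17,0,0.14],[0.3,0.045,-0.21,0,0.175],[0.3,0.065,-0.25,0,0.21],[0.3,0.085,-0.29,0,0.245],[0.3,0.105,-0.325,0,0.28],[0.3,0.13,-0.36,0,0.315],[0.3,0.155,-0.39,0,0.35],[0.3,0.185,-0.42,0,0.385],[0.3,0.22,-0.45,0,0.42],[0.3,0.255,-0.475,0,0.455],[0.3,0.29,-0.5,0,0.49],[0.3,0.325,-0.52,0,0.525],[0.3,0.325,-0.52,0,0.525]]

```text
time: 7.98
ee_pos: [0.536, -0.0038, 0.0884]
tcp_rot: [[0.133, 0.991, 0.0], [0.991, -0.133, -0.0], [-0.0, 0.0, -1.0]]
ft_force: [-0.1, -0.6, 0.5]
finger_gap: 0.03
```

```bash
python3 arc.py -156 14
```

```text
7.975 [ 0.53603151 -0.00379303  0.08842398] phi0 -97.62806506523222 [-0.14014274 -0.6454723   0.53930854] r 0.057844514182442894
[[0.3, -0.0, -0.039, 0.004, np.float64(0.035)], [0.3, 0.005, -0.081, 0.004, np.float64(0.069)], [0.3, 0.012, -0.123, 0.004, np.float64(0.104)], [0.3, 0.023, -0.164, 0.004, np.float64(0.139)], [0.3, 0.036, -0.203, 0.004, np.float64(0.174)], [0.3, 0.053, -0.242, 0.004, np.float64(0.208)], [0.3, 0.072, -0.28, 0.004, np.float64(0.243)], [0.3, 0.094, -0.316, 0.004, np.float64(0.278)], [0.3, 0.118, -0.35, 0.004, np.float64(0.313)], [0.3, 0.145, -0.383, 0.004, np.float64(0.347)], [0.3, 0.175, -0.413, 0.004, np.float64(0.382)], [0.3, 0.206, -0.442, 0.004, np.float64(0.417)], [0.3, 0.239, -0.468, 0.004, np.float64(0.452)], [0.3, 0.274, -0.491, 0.004, np.float64(0.486)]]
```

Request:
jog_arm:
  deltas:
    - [[0.3,0,-0.04,0,0.035],[0.3,0.005,-0.08,0,0.07],[0.3,0.01,-0.12,0,0.105],[0.3,0.025,-0.165,0,0.14],[0.3,0.035,-0.205,0,0.175],[0.3,0.055,-0.24,0,0.21],[0.3,0.07,-0.28,0,0.245],[0.3,0.095,-0.315,0,0.28],[0.3,0.12,-0.35,0,0.315],[0.3,0.145,-0.385,0,0.345],[0.3,0.175,-0.415,0,0.38],[0.3,0.205,-0.44,0,0.415],[0.3,0.24,-0.47,0,0.45],[0.3,0.275,-0.49,0,0.485],[0.3,0.275,-0.49,0,0.485]]

```text
time: 9.85
ee_pos: [0.4911, 0.03, 0.0882]
tcp_rot: [[0.912, 0.41, -0.0], [0.41, -0.912, -0.0], [-0.0, 0.0, -1.0]]
ft_force: [0.1, 1.1, -0.0]
finger_gap: 0.0302
```

Request:
jog_arm:
  deltas:
    - [[0.3,0,0.03,0,0],[0.3,0,0.03,-0.3,0],[0.3,0.2,0.03,-0.7,0],[0.3,0.55,0.03,-1,0],[0.3,0.55,0.03,-1,0],[0.3,0.55,0.03,-1,0]]

```text
time: 10.6
ee_pos: [0.5419, 0.0491, 0.1877]
tcp_rot: [[0.913, 0.408, -0.001], [0.408, -0.913, -0.0], [-0.001, -0.0, -1.0]]
ft_force: [-0.2, -0.5, -0.5]
finger_gap: 0.0303
```

```bash
python3 - <<'E'
from h import *
s=robot.state();print(s['time'],s['q'],s['ee_pos'],s['tcp_rot'])
img,K,R,o=cam('wrist')
cv2.imwrite('pics/w4.png',img[...,::-1])
A=np.array([.544,.0535])
for n,a in(('idx_goal',27.5),('post_goal',-152.5)):
    for r in(.058,.083,.105): print(n,r,proj(np.r_[A+r*np.array([np.cos(np.radians(a)),np.sin(np.radians(a))]),.07],K,R,o).round(1))
E
```

```text
10.6 [-0.82017491  0.63556933  0.92428527  1.88876724 -0.62744879  0.93898956
 -0.74781053] [0.54185267 0.04906001 0.18773145] [[ 9.12878456e-01  4.08230367e-01 -9.44933288e-04]
 [ 4.08230464e-01 -9.12878896e-01 -9.56130276e-05]
 [-9.01641798e-04 -2.98467482e-04 -9.99999549e-01]]
idx_goal 0.058 [[307.4 107.2]]
idx_goal 0.083 [[305.   69.9]]
idx_goal 0.105 [[302.7  35.4]]
post_goal 0.058 [[317.2 255.7]]
post_goal 0.083 [[319.  283.3]]
post_goal 0.105 [[320.5 306.5]]
```

View pics/w4.png

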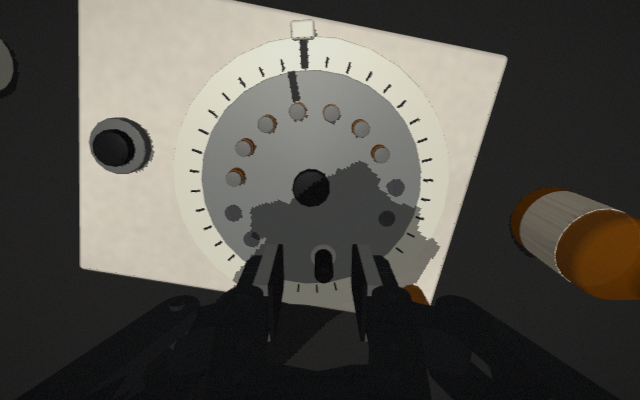

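```bash
cat > ang.py <<'E'
import sys;from h import *
# args: boxes x0 y0 x1 y1 for index, target
v=list(map(int,sys.argv[1:]));img,K,R,o=cam('wrist');g=cv2.cvtColor(img,cv2.COLOR_RGB2GRAY)
A=np.array([.544,.0535])
for n,(x0,y0,x1,y1) in zip(('index','target'),(v[:4],v[4:])):
    m=g[y0:y1,x0:x1]<90;ys,xs=np.nonzero(m)
    P=ray(np.c_[xs+x0,ys+y0],.07,K,R,o)[:,:2]-A
    c=P.mean(0);vx,vy=cv2.fitLine(P.astype(np.float32),cv2.DIST_L2,0,0,0).ravel()[:2]
    off=c[0]*vy-c[1]*vx
    print(n,m.sum(),'angle',np.degrees(np.arctan2(c[1],c[0])).round(2),'rmin/max',np.linalg.norm(P,axis=1).min().round(4),np.linalg.norm(P,axis=1).max().round(4),'line off axis',round(float(off),4))
E
python3 ang.py 285 72 302 100 298 41 311 67; python3 arc.py -160 1
```

```text
index 203 angle 34.36 rmin/max 0.064 0.0829 line off axis -0.0002
target 174 angle 27.61 rmin/max 0.0852 0.1013 line off axis -0.0007
10.7 [0.54159743 0.04900249 0.18761115] phi0 -155.95744898596266 [ 0.20927234 -0.74210842  0.06839863] r 0.005099014862354146
[[0.3, -0.537, -0.072, 0.997, np.float64(0.034)]]
```

Request:
jog_arm:
  deltas:
    - [[0.3,-0.3,0,0,0],[0.3,-0.55,0,0.2,0],[0.3,-0.55,0,0.5,0],[0.3,-0.55,0,0.8,0],[0.3,-0.55,0,1,0],[0.3,-0.55,0,1,0]]

```text
time: 11.45
ee_pos: [0.491, 0.0265, 0.0873]
tcp_rot: [[0.913, 0.407, -0.003], [0.407, -0.913, -0.001], [-0.003, -0.0, -1.0]]
ft_force: [-0.0, 0.3, -0.6]
finger_gap: 0.0298
```

```bash
python3 arc.py -162.7 8
```

```text
11.45 [0.49102516 0.02649603 0.0872778 ] phi0 -155.9889112120626 [-0.00305254  0.32752729 -0.59807694] r 0.059460475072168846
[[0.3, 0.014, -0.04, -0.007, np.float64(0.007)], [0.3, 0.014, -0.048, -0.007, np.float64(0.014)], [0.3, 0.014, -0.057, -0.007, np.float64(0.021)], [0.3, 0.015, -0.065, -0.007, np.float64(0.028)], [0.3, 0.015, -0.074, -0.007, np.float64(0.035)], [0.3, 0.016, -0.082, -0.007, np.float64(0.042)], [0.3, 0.017, -0.09, -0.007, np.float64(0.049)], [0.3, 0.018, -0.099, -0.007, np.float64(0.056)]]
```

Request:
jog_arm:
  deltas:
    - [[0.3,0,-0.015,0,0.007],[0.3,0,-0.03,0,0.014],[0.3,0,-0.045,0,0.021],[0.3,0.005,-0.06,0,0.028],[0.3,0.005,-0.07,0,0.035],[0.3,0.005,-0.08,0,0.042],[0.3,0.01,-0.09,0,0.049],[0.3,0.01,-0.1,0,0.056],[0.3,0.01,-0.1,0,0.056],[0.3,0.01,-0.1,0,0.056]]

```text
time: 12.7
ee_pos: [0.489, 0.0368, 0.0882]
tcp_rot: [[0.955, 0.298, -0.0], [0.298, -0.955, 0.0], [-0.0, -0.0, -1.0]]
ft_force: [-0.3, -0.6, -0.6]
finger_gap: 0.0297
```

Request:
jog_arm:
  deltas:
    - [[0.3,0,0.03,0,0],[0.3,0,0.03,-0.3,0],[0.3,0.2,0.03,-0.7,0],[0.3,0.55,0.03,-1,0],[0.3,0.55,0.03,-1,0],[0.3,0.55,0.03,-1,0]]

```text
time: 13.45
ee_pos: [0.5419, 0.05, 0.1878]
tcp_rot: [[0.955, 0.298, -0.001], [0.298, -0.955, 0.0], [-0.001, -0.0, -1.0]]
ft_force: [-0.5, -0.1, -0.3]
finger_gap: 0.0299
```

```bash
python3 - <<'E'
from h import *
s=robot.state();print(s['time'],s['ee_pos'],s['tcp_rot'])
img,K,R,o=cam('wrist')
cv2.imwrite('pics/w5.png',cv2.resize(img[0:310,60:460],None,fx=1.9,fy=1.9)[...,::-1])
E
```

```text
13.45 [0.54187156 0.05002067 0.18776456] [[ 9.54619482e-01  2.97826802e-01 -9.16311279e-04]
 [ 2.97826995e-01 -9.54619859e-01  7.80062710e-05]
 [-8.51496585e-04 -3.47368540e-04 -9.99999577e-01]]
```

View pics/w5.png

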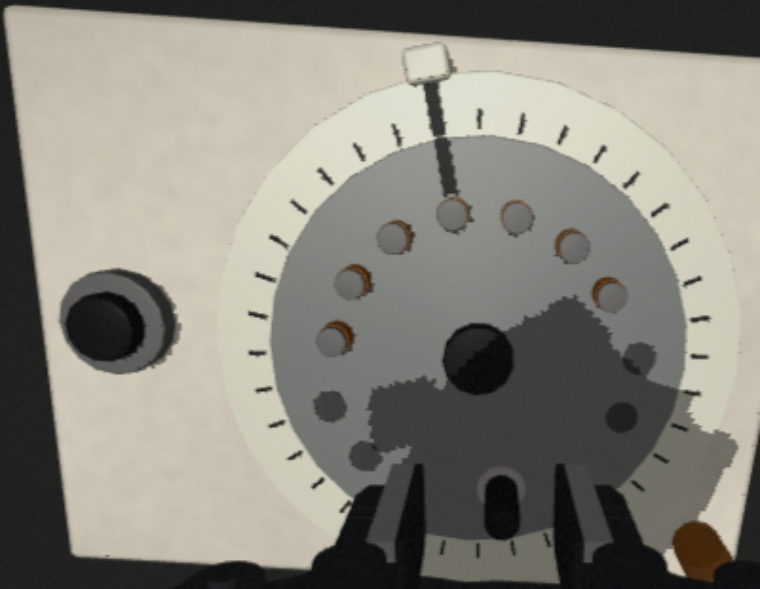

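```bash
python3 ang.py 285 74 305 102 280 46 297 70; python3 - <<'E'
from h import *
# black button top disc in the two wrist pictures and now
img,K,R,o=cam('wrist')
g=cv2.cvtColor(img,cv2.COLOR_RGB2GRAY)
m=(g[150:205,88:150]<32).astype(np.uint8)
n,l,st,c=cv2.connectedComponentsWithStats(m);i=1+st[1:,4].argmax();print(st[i],c[i]+[88,150])
uv=(115,172)
for z in(.055,.06,.065,.07,.075):print(z,ray(uv,z,K,R,o)[0].round(4),ray(c[i]+[88,150],z,K,R,o)[0].round(4))
s=robot.state();Rt=np.array(s['tcp_rot']);print(Rt.T@(np.array([.508,.201,.12])-s['ee_pos']))
E
```

```text
index 212 angle 27.51 rmin/max 0.0632 0.0823 line off axis -0.0015
target 161 angle 27.64 rmin/max 0.085 0.1006 line off axis 0.0022
[   7    3   41   37 1080] [114.50648148 171.57222222]
0.055 [0.505  0.2057 0.055 ] [0.5052 0.2061 0.055 ]
0.06 [0.5069 0.2033 0.06  ] [0.5072 0.2037 0.06  ]
0.065 [0.5088 0.2008 0.065 ] [0.5091 0.2013 0.065 ]
0.07 [0.5108 0.1984 0.07  ] [0.511  0.1988 0.07  ]
0.075 [0.5127 0.196  0.075 ] [0.5129 0.1964 0.075 ]
[ 0.01281864 -0.15424679  0.06776628]
```

Request:
jog_arm:
  deltas:
    - [[1,0.06,-0.4,0,0],[1,0.12,-0.8,0,0],[1,0.12,-0.8,0,0]]

```text
time: 13.98
ee_pos: [0.5291, 0.1329, 0.1875]
tcp_rot: [[0.953, 0.302, -0.001], [0.302, -0.953, 0.0], [-0.001, -0.001, -1.0]]
ft_force: [0.4, 0.2, -0.4]
finger_gap: 0.0
```

Request:
jog_arm:
  deltas:
    - [[1,0,-0.4,0,0],[1,0.01,-0.74,0.3,0],[1,0.01,-0.74,0.7,0],[1,0.01,-0.74,1,0],[1,0.01,-0.74,1,0]]

```text
time: 14.6
ee_pos: [0.5081, 0.1996, 0.087]
tcp_rot: [[0.955, 0.297, -0.003], [0.297, -0.955, -0.002], [-0.003, 0.001, -1.0]]
ft_force: [0.2, 0.0, 0.8]
finger_gap: 0.0001
```

Request:
jog_arm:
  deltas:
    - [[1,0,0,0.05,0],[1,0,0,0.1,0],[1,0,0,0.15,0],[1,0,0,0.2,0]]

```text
time: 15.1
ee_pos: [0.5091, 0.2012, 0.0682]
tcp_rot: [[0.955, 0.298, 0.0], [0.298, -0.955, 0.0], [0.0, -0.0, -1.0]]
ft_force: [-0.2, 1.0, 0.4]
finger_gap: -0.0003
```

Request:
jog_arm:
  deltas:
    - [[1,0,0,0.02,0],[1,0,0,0.04,0],[1,0,0,0.05,0],[1,0,0,0.05,0]]

```text
time: 15.6
ee_pos: [0.509, 0.2011, 0.0633]
tcp_rot: [[0.955, 0.298, -0.0], [0.298, -0.955, 0.0], [-0.0, -0.0, -1.0]]
ft_force: [-1.8, 0.9, 3.9]
finger_gap: 0.0
```

Request:
jog_arm:
  deltas:
    - [[1,0,0,0.01,0],[1,0,0,0.02,0],[1,0,0,0.02,0]]

```text
time: 15.98
ee_pos: [0.509, 0.2011, 0.0613]
tcp_rot: [[0.955, 0.298, -0.0], [0.298, -0.955, 0.0], [-0.0, -0.0, -1.0]]
ft_force: [-2.5, 0.8, 3.6]
finger_gap: -0.0001
```

Request:
jog_arm:
  deltas:
    - [[1,0,0,0.01,0],[1,0,0,0.02,0],[1,0,0,0.02,0]]

```text
time: 16.35
ee_pos: [0.5092, 0.2011, 0.0606]
tcp_rot: [[0.955, 0.298, 0.0], [0.298, -0.955, 0.001], [0.001, -0.001, -1.0]]
ft_force: [-10.8, 0.1, 36.3]
finger_gap: 0.0001
```

Request:
jog_arm:
  deltas:
    - [[1,0,0,-0.05,0],[1,0,0,-0.3,0],[1,0,0,-0.7,0],[1,0,0,-1,0],[1,0,0,-1,0]]

```text
time: 16.98
ee_pos: [0.51, 0.2013, 0.1609]
tcp_rot: [[0.955, 0.298, 0.003], [0.298, -0.955, 0.001], [0.003, -0.0, -1.0]]
ft_force: [-0.3, 0.2, -0.4]
finger_gap: -0.0
```

Request:
jog_arm:
  deltas:
    - [[1,0,0.4,-0.2,0],[1,-0.12,0.76,-0.27,0],[1,-0.12,0.76,-0.27,0],[1,-0.12,0.76,-0.27,0]]

```text
time: 17.48
ee_pos: [0.5201, 0.1254, 0.1856]
tcp_rot: [[0.955, 0.298, -0.001], [0.298, -0.955, -0.0], [-0.001, -0.0, -1.0]]
ft_force: [-0.4, 0.4, 0.3]
finger_gap: -0.0003
```

Request:
jog_arm:
  deltas:
    - [[1,0,0.4,0,0],[1,0,0.78,0,0],[1,0,0.78,0,0],[1,0,0.78,0,0]]

```text
time: 17.98
ee_pos: [0.5433, 0.0517, 0.1857]
tcp_rot: [[0.954, 0.299, -0.001], [0.299, -0.954, 0.0], [-0.001, -0.0, -1.0]]
ft_force: [-1.5, 0.5, -1.0]
finger_gap: -0.0001
```

```bash
python3 ang.py 285 74 305 102 280 46 297 70; python3 - <<'E'
from h import *
s=robot.state();print(s['time'],s['ee_pos'],s['ft_force'])
img,K,R,o=cam('wrist')
cv2.imwrite('pics/w6.png',img[...,::-1])
E
```

```text
index 195 angle 27.52 rmin/max 0.0655 0.0835 line off axis -0.0003
target 167 angle 27.67 rmin/max 0.087 0.1029 line off axis 0.0009
18.025 [0.54320519 0.05195839 0.1857802 ] [-0.57519816  0.12732264 -0.08673926]
```

View pics/w6.png

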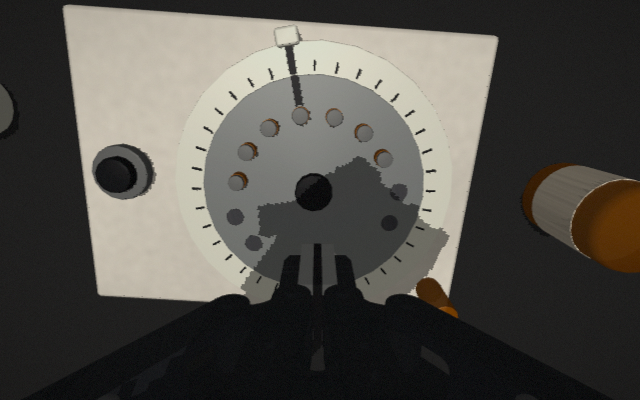

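The lines still read together: index 27.5°, target 27.7°. The button at about (115,175) looks to be out again, and the hand touches nothing, so I am handing the job in.

```bash
python3 -c "
from cell import robot
print(robot.close_job())"
```

```text
the job is handed in; nothing more can be done
None
```

I turned the carousel clockwise about 180° with the finger post loosely between the fingers, which were 30 mm apart and never closed on it. After a wrist-camera check I added a last 7° push. I then pressed the button with shut fingers until it bottomed, backed away, and handed the job in at about 18 s.

- **Alignment:** the last check put the index line at 27.5° and the target line at 27.7°, which is about 0.2 mm apart at the rim. The target line read 27.6° part-way through the turning and 27.7° at the end, so the ring did not turn.
- **Pushing force:** wrist readings at the ends of the pushes were about 1 N, well under the 25 N limit. I did not record the force between those points.
- **Button:** the press took about 3.9 N through the travel and then stopped hard at 36 N, harder than needed. I judged full travel from that stop and from about 4–6 mm of movement. Its return I judged only by eye in the last picture.
- **Bystanders:** nothing touched the bottle, jar, wrench or spare vial as far as I could tell, but I did not re-measure their positions at the end.

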